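# Unlatch and open the bottle guard's gate

### The arm

A 6-joint arm with a two-finger parallel gripper is mounted at the origin on the work surface. World frame = base frame: x ahead of the robot, y to its left, z up, the work surface at z = 0. Lengths are in mm, angles in degrees, forces in N, time in s.
With the tool pointing down it reaches from about 250 to 775 mm from the base axis. Payload 4 kg.
Tool frame: the origin (TCP) lies midway between the tips of the shut fingers; the grasp point (between the pads) lies 19 mm behind it; z points along the fingers, y is the direction in which the jaws open and shut (so a half turn about z gives the same grasp; the last joint's range is limited). The gripper opens to 85 mm and grips with 20 to 120 N. Pads are 22 mm wide; open, the fingers measure 114 mm over their backs; the gripper's body (76 mm by 85 mm) begins 54 mm behind the grasp point. The pads swing forward as they close: fully open they stand 13 mm farther back than shut.
Start: joints at [58.722, 4.996, 78.535, -0, 96.463, -5.907], TCP at [235.67, 496.968, 231.341] pointing down, gripper open.
Joint ranges: [-177.83, 177.83], [-43.37, 116.18], [15.69, 146.23], [-61.86, 241.86], [9.47, 152.12], [-147.06, 147.06]. Speed limits (degrees/s): [159.86, 159.86, 180, 180, 180, 180].

### API

Orientations are given as [roll, pitch, yaw] about the fixed x, y, z axes, in that order (R = Rz(yaw) Ry(pitch) Rx(roll)).
In Python, from plant import read_state, read_camera, calibration, close_job gives the robot as it stands.
- The arm moves only by the tool arm_command, never from a script. Its argument "plan" is a list that holds one entry, the list of rows, each a list of 7 numbers: the closure, from 0 (fully open) to 1 (shut), then the shift along the tool's x, y, z in mm, then the turn, a rotation vector about the tool's x, y, z in degrees. In form: [[[grip, tx, ty, tz, wx, wy, wz], ...]]. A call has 1 to 8 rows; each row is the pose to reach, as a shift and turn from the pose commanded when the call began, along the tool's axes at that moment; what a row does not reach only later rows make up. A row lasts 1/10 s, in which the tool goes at most 50 mm and 8.59 degrees, less where a joint would pass 70% of its speed; a pose out of reach is approached as far as the arm can. A call with a gripper value outside its range is refused whole. The fingers move at their own pace and stop on an object; "force" is the grip in N (left out, the last holds). Time passes only in rows, so rows that repeat a pose let the fingers close. It gives the time, the measured TCP pose, the force and the opening at its end, in the units of the state.
- read_state(): the state, without advancing time (a new reading comes with each control period).
- read_camera(name): name is "scene" or "top" or "wrist"; returns (picture, depth): 384x512x3 uint8, blue, green, red; 384x512 float32, mm along the optical axis (not along the pixel's ray), 0 where there is no reading.
- calibration(name): a dict with "vertical_fov" (degrees; the focal length in pixels is half the picture's height over the tangent of half this angle, whatever the lens; pixels are square), "cx", "cy" (the principal point, pixels), "xyz" and "attitude" of the camera in the world; the wrist camera has in their place "T_tool_cam" (4x4, takes a point from camera to tool coordinates, whose origin is the TCP and whose axes are the flange's). Camera axes: x right, y down, z forward; pixel columns grow to the right and rows downward; lengths in mm; the calibration is good to about 2 mm. A picture is of the moment at which its call begins: read the wrist's pose just before it. calibration takes no time and is no camera call.
- close_job(): hands the job in, once; it reports no verdict.
The state is a dict: "time_s": time; "qpos": joint angles; "joint_vel": joint speeds; "joint_efforts": joint torques, N m; "eef_pos": TCP position; "eef_rot": TCP orientation; "ft_force": force on the tool from outside, world axes, zero at the start; "ft_torque": the same for the moment, N m; "grip_width": finger opening in mm.
Only numpy, scipy, OpenCV 4.12 (cv2) and the standard library are available. Lean on these libraries where they do the work, as an engineer would, in place of code of your own. Each camera call takes 0.05 s, during which the arm holds its last target. There are 200 camera calls.

### The job

Open the gate of the bottle guard so that the bottles can be got at: press its thumb lever down just far enough to lift the latch bar out of its catch, feeling for the soft bump stop and not forcing the bar against the stop or the catch, then swing the gate towards the robot until it stands wide open, well past 60 degrees. Let the bar drop back to level, let go, and leave the bottles, the tip rack and the spirit lamp where they stand.

Things in the scene. Friction and masses are not known exactly. Their poses are not given: they have to be found in the camera images.
- guard: Fixed bottle guard on the bench: steel tray 240 (x) by 360 (y) by 8 mm with clear side and back panels 110 mm high and a gate in front. Origin: underside of the tray, 10 mm to +y of the tray's middle. Its -x is the front: the shut gate lies in the plane x = -100 mm of this frame and the hinge line at x = -100, y = +130 mm.
- gate (a joint): Gate angle, rad: 0 shut, grows as its free (-y) end swings to the guard's -x, towards the robot (clockwise from above), to 1.7. While latched it has play to about 0.02. Clear panel in a 12 mm aluminium frame, 240 mm wide, top rail 120 mm above the bench, about 0.7 kg. Hinge friction of 0.15 N m holds it where it is left.
- gate_hinge (a point): Point on the gate's upright hinge line, 120 mm above the bench.
- latch_bar (a joint): Angle of the latch bar, rad: 0 level, resting on its own stop; grows as the nose rises and the thumb lever sinks; limit 0.52. A steel seesaw in the gate's plane, 75 mm above the top rail. The nose side is heavier: pressing at the thumb pad takes 1.2 to 2.2 N, and the bar falls back when let go.
- latch_pivot (a point): The bar's pivot, on the bar's centre line, 195 mm above the bench, 175 mm from the hinge line. The nose (12 mm thick, 14 mm high) runs 100 mm from here away from the hinge into the catch; the thumb lever runs 90 mm towards the hinge. A dark bracket 26 mm wide carries it on the guard's inner side.
- latch_nose (a point): Underside of the bar's nose where it lies behind the catch's lip, 93 mm from the pivot. The lip stands 6 mm in front (robot side) of it and overlaps it by 6 to 34 mm, differing every time and not reported: the bar must rise about 0.07 to 0.37 rad to come clear. 1 to 3.5 mm further up the nose meets a bump stop; once that is felt lightly, the nose is clear of the lip.
- thumb_pad (a point): Middle of the thumb pad at the end of the thumb lever: steel, 20 mm across the gate, 36 mm along the bar, 12 mm high; 72 mm from the pivot, 103 mm from the hinge line, 195 mm above the bench when the bar is level. It can be pinched from above across its 20 mm, or pressed.
- keeper_post: Fixed keeper post, 14 mm square, 268 mm high, beyond the gate's free end; origin at its foot, on the tray; x towards the guard's back. The catch lip and, over the nose, a bump stop on a spring of 5 N per mm (12 mm travel) are clamped to it as one, at a height that differs every time and is not reported. More than 8 N on catch, bump stop or post harms them (8 N there is 10 N at the thumb pad).
- bottle_a: Loose white bottle, 58 mm across, 115 mm high, standing in the guard; origin at its underside. Leave it.
- bottle_b: Loose amber bottle, 58 mm across, 115 mm high, standing in the guard; origin at its underside. Leave it.
- tip_rack: Loose pipette tip rack, 90 by 120 by 75 mm high, on the bench; origin at its underside. Leave it.
- spirit_lamp: Loose glass spirit lamp, 84 mm across, 86 mm high, on the bench; origin at its underside. Leave it.

How it is judged:
By the outcome, as a careful person would: the job done as asked, in the order asked, and still so for the second after the job is handed in, with the robot touching nothing.
It also fails if it takes over 67 s, if anything falls off the work surface, if the arm or the gripper's body presses on something with over 40 N, if the wrist force passes 120 N, or if a joint passes its speed limit or range.

## Working session

There is one attempt and no reset: what is moved stays moved. The work goes in short steps, Python scripts to look and compute and a tool call to move; the robot and the scene stay as the last step left them, time stands still between calls to the robot, and variables do not carry over. Pictures are saved under pics/ and viewed, about 8 in all and at most 12, crops included, and the job is handed in when it is done.

Besides the shell and the picture viewer there is one more tool, called after "Request:" by a JSON object that holds its "op" and its "data". arm_command: Moves the arm, as the interface text tells. Its arguments: {"type":"object","properties":{"plan":{"type":"array","items":{"type":"array","items":{"type":"array","items":{"type":"number"}}}},"force":{"type":"number"}},"required":["plan"]}

```bash
mkdir -p pics; ls; cat > h.py <<'E'
import numpy as np, cv2
from plant import *
from scipy.spatial.transform import Rotation as R
def cam(name,st=None):
    c=calibration(name); f=192/np.tan(np.radians(c['vertical_fov']/2))
    if 'xyz' in c:
        T=np.eye(4);T[:3,3]=c['xyz'];a=np.array(c['attitude'])
        T[:3,:3]=a if a.shape==(3,3) else R.from_euler('xyz',a,degrees=True).as_matrix()
    else:
        T=np.eye(4);T[:3,3]=st['eef_pos'];T[:3,:3]=R.from_euler('xyz',st['eef_rot'],degrees=True).as_matrix()
        T=T@np.array(c['T_tool_cam'])
    return f,c['cx'],c['cy'],T
def snap(name,fn):
    st=read_state();p,d=read_camera(name);f,cx,cy,T=cam(name,st)
    cv2.imwrite(f'pics/{fn}.png',p);np.savez(f'pics/{fn}.npz',p=p,d=d,f=f,cx=cx,cy=cy,T=T);return p,d
def ld(fn): return np.load(f'pics/{fn}.npz')
def pt(z,u,v,depth=None):
    d=z['d'][int(v),int(u)] if depth is None else depth
    return (z['T']@[(u-z['cx'])/z['f']*d,(v-z['cy'])/z['f']*d,d,1])[:3]
def proj(z,P):
    q=np.linalg.inv(z['T'])@np.append(P,1);return z['f']*q[0]/q[2]+z['cx'],z['f']*q[1]/q[2]+z['cy']
def ray(z,u,v):
    o=z['T'][:3,3];w=z['T'][:3,:3]@[(u-z['cx'])/z['f'],(v-z['cy'])/z['f'],1];return o,w/np.linalg.norm(w)
def tri(rs):
    A=sum(np.eye(3)-np.outer(w,w) for o,w in rs);b=sum((np.eye(3)-np.outer(w,w))@o for o,w in rs);return np.linalg.solve(A,b)
E
python3 - <<'E'
from h import *
print(read_state())
for n in('scene','top','wrist'):print(n,calibration(n));snap(n,n+'0')
a=[cv2.imread(f'pics/{n}0.png') for n in('scene','top')]
cv2.imwrite('pics/a.png',cv2.resize(a[0],(800,600)));cv2.imwrite('pics/b.png',cv2.resize(a[1],(800,600)))
E
```

```text
pics
{'time_s': 0.0, 'qpos': array([ 5.87213052e+01,  5.04146232e+00,  7.86252177e+01, -1.27398237e-04,
        9.64629554e+01, -5.90793847e+00]), 'joint_vel': array([-0.01545984,  0.00562052,  0.12576734, -0.01473727,  0.00725267,
        0.0429411 ]), 'joint_efforts': array([-1.02323960e-03, -3.51859546e+01, -3.13273323e+01, -5.21149959e-04,
        1.08968077e-02, -4.85801159e-07]), 'eef_pos': array([235.41232378, 496.52198521, 230.11248961]), 'eef_rot': array([-1.79871040e+02, -1.32174545e-02,  1.54629215e+02]), 'ft_force': array([ 0.34485247, -0.04573135, -0.35472134]), 'ft_torque': array([-0.06311915, -0.01521741,  0.0318257 ]), 'grip_width': 85.25821359901477}
scene {'vertical_fov': 47.964109665034066, 'cx': 253.51815534866552, 'cy': 189.33720314173505, 'xyz': array([1076.17348207,  925.27316789, 1042.89178136]), 'attitude': array([-131.63258086,    0.5895359 ,  150.59386193])}
top {'vertical_fov': 57.32458320870558, 'cx': 258.6679017708042, 'cy': 199.48448051713905, 'xyz': array([ 518.47468307,   36.1137723 , 1202.62853419]), 'attitude': array([-178.02426163,    0.89061647,  -90.162633  ])}
wrist {'vertical_fov': 62.363205754344456, 'cx': 262.0354835322986, 'cy': 192.46742945218202, 'T_tool_cam': array([[ 4.75246797e-05, -9.55130356e-01, -2.96185755e-01,
         7.59971186e+01],
       [ 9.99999990e-01,  8.39134161e-05, -1.10145648e-04,
         2.65076131e-02],
       [ 1.30057410e-04, -2.96185747e-01,  9.55130351e-01,
        -1.41935249e+02],
       [ 0.00000000e+00,  0.00000000e+00,  0.00000000e+00,
         1.00000000e+00]])}
```

View pics/a.png

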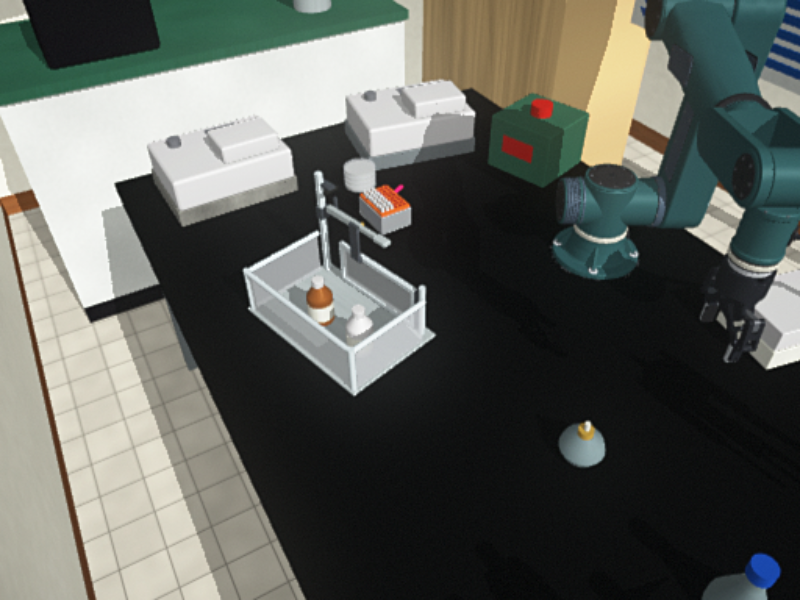

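View pics/b.png

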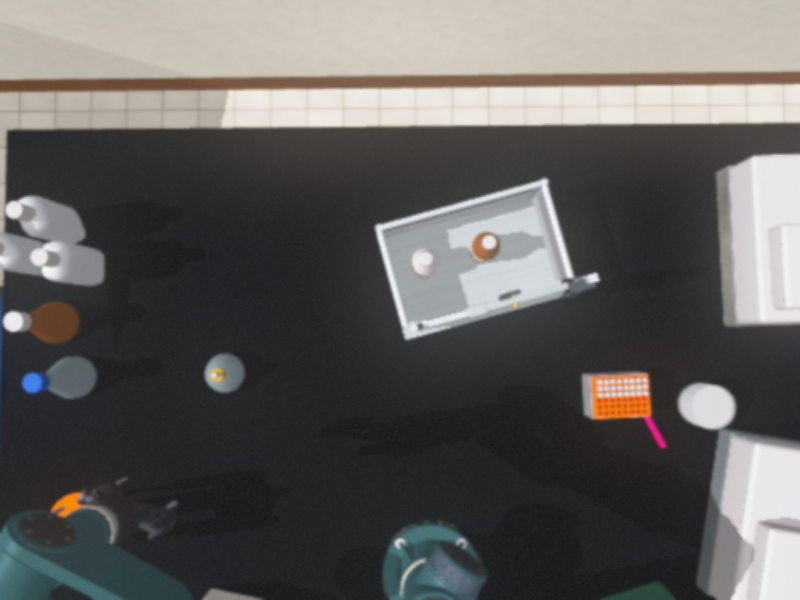

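The scene view shows the guard with the bar and keeper post in the middle, the rack near (385,208) and the lamp near (582,443). In the top view the guard spans about (375-600,180-340), with its front facing the robot and the pivot bracket near (512,300). I'll get the geometry from depth.

```bash
python3 - <<'E'
from h import *
def cloud(n):
    z=ld(n);v,u=np.mgrid[0:384,0:512];d=z['d']
    X=np.stack([(u-z['cx'])/z['f']*d,(v-z['cy'])/z['f']*d,d,np.ones_like(d)],-1)@z['T'].T
    return z,X[...,:3],d>0
for n in('top0','scene0'):
    z,X,ok=cloud(n)
    # bounding area
    m=ok&(X[...,0]>380)&(X[...,0]<800)&(X[...,1]>-330)&(X[...,1]<150)&(X[...,2]>10)
    print(n,m.sum())
    for lo,hi in((30,90),(100,130),(140,175),(180,215),(215,245),(245,300)):
        k=m&(X[...,2]>lo)&(X[...,2]<hi);P=X[k]
        if len(P)<3:continue
        v,u=np.nonzero(k)
        print(lo,hi,len(P),P.min(0).round(),P.max(0).round(),P.mean(0).round(),'px',u.min(),u.max(),v.min(),v.max())
    k=m&(X[...,2]>180)&(X[...,2]<225)
    v,u=np.nonzero(k)
    for i in range(0,len(u),max(1,len(u)//30)):print(u[i],v[i],X[v[i],u[i]].round())
t=cv2.imread('pics/top0.png')[110:220,235:395];cv2.imwrite('pics/c.png',cv2.resize(t,(800,550),interpolation=cv2.INTER_CUBIC))
s=cv2.imread('pics/scene0.png')[100:255,150:290];cv2.imwrite('pics/d.png',cv2.resize(s,(540,598),interpolation=cv2.INTER_CUBIC))
E
```

```text
top0 4420
30 90 900 [ 383. -330.   30.] [800. 110.  90.] [ 706. -123.   65.] px 241 377 124 253
100 130 1172 [ 523. -279.  100.] [800. 111. 130.] [684. -62. 119.] px 240 366 121 210
140 175 8 [ 523. -137.  140.] [588.  40. 170.] [562. -71. 155.] px 263 323 188 210
180 215 366 [ 543. -274.  181.] [617. -60. 213.] [ 577. -152.  201.] px 298 371 177 203
215 245 25 [ 576. -261.  216.] [ 613. -232.  245.] [ 592. -243.  235.] px 362 373 177 190
245 300 157 [ 579. -279.  245.] [ 614. -233.  281.] [ 599. -255.  257.] px 363 382 175 189
369 177 [ 617. -267.  188.]
361 181 [ 605. -240.  202.]
356 183 [ 599. -225.  203.]
353 184 [ 596. -217.  202.]
331 185 [ 593. -154.  206.]
355 185 [ 593. -222.  204.]
341 186 [ 591. -183.  202.]
354 186 [ 591. -220.  200.]
331 187 [ 587. -153.  211.]
348 187 [ 588. -202.  204.]
323 188 [ 586. -133.  195.]
338 188 [ 585. -174.  203.]
359 188 [ 586. -239.  181.]
331 189 [ 582. -154.  202.]
343 189 [ 582. -188.  203.]
331 190 [ 579. -154.  204.]
360 190 [ 580. -241.  185.]
336 191 [ 576. -168.  202.]
330 192 [ 574. -151.  201.]
323 193 [ 571. -132.  202.]
314 19
[... 990 characters left out ...]
1 [ 583. -240.  199.]
213 132 [ 595. -231.  204.]
211 133 [ 603. -229.  204.]
211 134 [ 603. -231.  198.]
213 135 [ 602. -215.  203.]
216 136 [ 595. -206.  202.]
220 137 [ 585. -197.  199.]
223 138 [ 581. -181.  203.]
218 140 [ 594. -195.  192.]
221 141 [ 590. -178.  196.]
224 142 [ 592. -152.  209.]
226 143 [ 588. -145.  207.]
228 144 [ 584. -137.  207.]
230 145 [ 578. -136.  202.]
231 146 [ 577. -129.  202.]
230 147 [ 577. -138.  191.]
228 148 [ 588. -130.  197.]
226 149 [ 591. -140.  188.]
240 149 [ 558. -102.  199.]
241 150 [558. -96. 199.]
242 151 [560. -85. 203.]
244 152 [553. -85. 196.]
248 153 [546. -70. 199.]
240 155 [569. -82. 192.]
244 156 [563. -66. 196.]
246 158 [559. -59. 191.]
```

View pics/c.png

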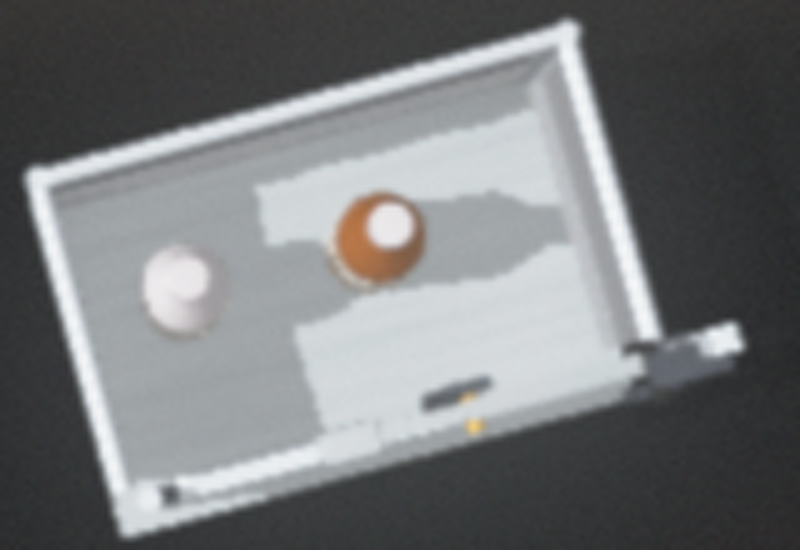

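View pics/d.png

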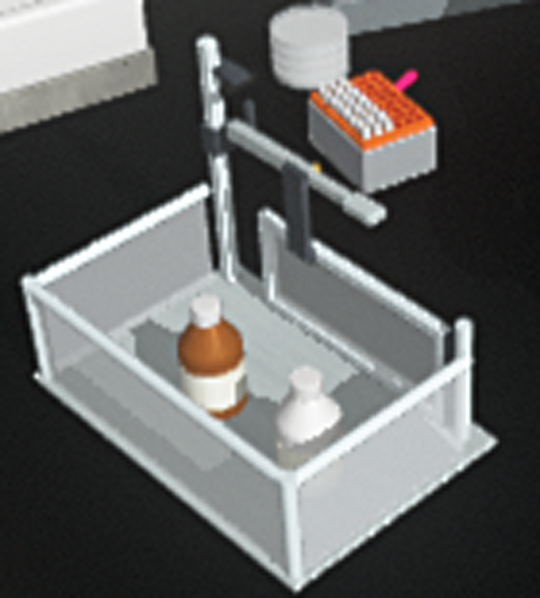

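The crops show the bar running from the thumb pad, near (340,445) in the top crop, to the catch near (640,370). The bracket is at (455,393) and the hinge post at (150,495). Next I fit the bar line and check the surroundings.

```bash
python3 - <<'E'
from h import *
def cloud(n):
    z=ld(n);v,u=np.mgrid[0:384,0:512];d=z['d']
    X=np.stack([(u-z['cx'])/z['f']*d,(v-z['cy'])/z['f']*d,d,np.ones_like(d)],-1)@z['T'].T
    return X[...,:3][d>0]
for n in('top0','scene0'):
    X=cloud(n)
    k=(X[:,2]>196)&(X[:,2]<208)&(X[:,0]>540)&(X[:,0]<620)&(X[:,1]>-235)&(X[:,1]<-50);P=X[k]
    # robust line x=a+b*y
    w=np.ones(len(P),bool)
    for _ in range(8):
        b,a=np.polyfit(P[w,1],P[w,0],1);r=P[:,0]-a-b*P[:,1];w=abs(r)<9
    yaw=np.degrees(np.arctan(-b));c,s=np.cos(np.radians(yaw)),np.sin(np.radians(yaw))
    g=P[w]@np.array([[-s,c,0]]).T; gx=P[w]@np.array([[c,s,0]]).T
    print(n,'yaw',yaw,'gx plane',np.median(gx),'range',np.percentile(gx,[2,98]),'gy max',np.sort(g[:,0])[-5:],'z',np.median(P[w,2]))
    pad=g[:,0]>np.max(g)-36; print('pad gx',np.percentile(gx[pad,0],[3,97]),np.median(P[w][pad,2]))
    Q=np.stack([X[:,0]*c+X[:,1]*s,-X[:,0]*s+X[:,1]*c,X[:,2]],1)
    # hi side panels / guard bounding in rotated frame at rail height
    h=(Q[:,2]>108)&(Q[:,2]<124)&(X[:,0]>500)&(X[:,0]<810)&(X[:,1]>-300)&(X[:,1]<130);print('rails',np.percentile(Q[h],[1,99],axis=0).round(1).tolist())
    h=(Q[:,2]>3)&(Q[:,2]<13)&(X[:,0]>480)&(X[:,0]<850)&(X[:,1]>-330)&(X[:,1]<160);print('tray',np.percentile(Q[h],[.5,99.5],axis=0).round(1).tolist())
    h=(Q[:,2]>126)&(Q[:,2]<180)&(Q[:,1]>np.max(g)+20)&(X[:,0]>480)&(X[:,0]<700)&(X[:,1]<150);print('hinge post',h.sum(),np.median(Q[h],0) if h.any() else '',Q[h][:,2].max() if h.any() else '')
    for nm,lo,hi in(('rack',(280,-420),(520,-180)),('lamp',(300,180),(560,480))):
        h=(X[:,2]>25)&(X[:,2]<120)&(X[:,0]>lo[0])&(X[:,0]<hi[0])&(X[:,1]>lo[1])&(X[:,1]<hi[1]);print(nm,np.percentile(X[h],[2,98],axis=0).round().tolist())
    h=(X[:,2]>20)&(X[:,0]>250)&(X[:,0]<535)&(X[:,1]>-175)&(X[:,1]<60);print('in sweep',X[h].round()[::15][:12].tolist())
E
```

```text
top0 yaw 15.039357544204654 gx plane 516.9590439336977 range [509.35425134 524.52624787] gy max [-204.04225618 -203.9961382  -203.68054676 -203.07227024 -202.87713986] z 201.4709614141126
pad gx [508.99693908 524.9399614 ] 201.02435751444386
rails [[511.5, -432.0, 111.6], [732.2, -82.2, 123.8]]
tray [[417.3, -501.9, 3.0], [827.1, -9.8, 12.8]]
hinge post 20 [ 518.19522214 -103.87004491  138.22542027] 141.14944423721658
rack [[341.0, -418.0, 30.0], [428.0, -329.0, 77.0]]
lamp [[395.0, 406.0, 27.0], [465.0, 474.0, 77.0]]
in sweep [[533.0, 58.0, 113.0], [532.0, -3.0, 123.0], [529.0, 6.0, 120.0], [523.0, 36.0, 139.0]]
scene0 yaw 14.619936337644239 gx plane 521.3549469310079 range [513.73913615 529.5061212 ] gy max [-200.72728619 -199.02735779 -197.92262175 -197.24125468 -196.63758603] z 200.09657345234638
pad gx [513.84607738 529.82675481] 199.12484999276683
rails [[514.8, -424.8, 108.5], [736.0, -75.2, 123.4]]
tray [[493.6, -459.6, 3.0], [823.3, -8.2, 12.7]]
hinge post 20 [520.6888362  -97.76167944 135.70551574] 140.39384023546518
rack [[342.0, -417.0, 27.0], [430.0, -326.0, 75.0]]
lamp [[402.0, 413.0, 26.0], [468.0, 479.0, 80.0]]
in sweep [[534.0, -12.0, 117.0], [525.0, 36.0, 136.0], [526.0, 44.0, 134.0], [529.0, 25.0, 108.0], [530.0, 38.0, 110.0], [525.0, 43.0, 90.0], [528.0, 45.0, 29.0]]
```

```bash
cat >> h.py <<'E'
def go(pos,rot,st=None):
    "tool-axes shift and turn from measured pose to target"
    st=st or read_state();A=R.from_euler('xyz',st['eef_rot'],degrees=True);B=rot if isinstance(rot,R) else R.from_euler('xyz',rot,degrees=True)
    return A.inv().apply(np.array(pos)-st['eef_pos']).round(1),(A.inv()*B).as_rotvec(degrees=True).round(2)
E
python3 -c "
from h import *
print(go([558,-79,275],[180,0,105]))"
```

```text
(array([-538.1, -382. ,  -44. ]), array([-1.000e-01,  3.000e-02,  4.963e+01]))
```

Request:
{"op": "arm_command", "data": {"plan": [[[0,-35,-25,-40,0,0,3],[0,-75,-53,-44,0,0,8],[0,-115,-81,-44,0,0,14],[0,-155,-109,-44,0,0,20],[0,-195,-138,-44,0,0,26],[0,-235,-166,-44,0,0,32],[0,-275,-195,-44,0,0,38],[0,-315,-223,-44,0,0,44]]]}}

```text
time_s: 0.95
eef_pos: [425.0, 158.7, 275.2]
eef_rot: [180.0, -0.0, 110.4]
ft_force: [1.7, 0.4, -0.7]
grip_width: 85.3
```

```bash
python3 -c "
from h import *
s=read_state();print(s['time_s'],s['eef_pos'],s['eef_rot'],go([558,-79,275],[180,0,105],s))"
```

```text
0.95 [425.01823478 158.73586849 275.2073049 ] [ 1.79982617e+02 -1.21737105e-02  1.10393497e+02] (array([-2.692e+02,  4.180e+01,  2.000e-01]), array([ 0.02, -0.01,  5.39]))
```

Request:
{"op": "arm_command", "data": {"plan": [[[0,-40,6,0,0,0,1],[0,-80,12,0,0,0,2],[0,-120,19,0,0,0,3],[0,-160,25,0,0,0,4],[0,-200,31,0,0,0,5],[0,-240,37,0,0,0,5.4],[0,-265,41,0,0,0,5.4],[0,-265,41,0,0,0,5.4]]]}}

```text
time_s: 1.75
eef_pos: [557.1, -76.0, 273.6]
eef_rot: [-179.9, -0.0, 105.0]
ft_force: [-0.4, 0.7, -0.4]
grip_width: 85.4
```

```bash
python3 - <<'E'
from h import *
s=read_state();print(s['eef_pos'],s['eef_rot'],s['ft_force'])
snap('wrist','w1');snap('scene','s1')
cv2.imwrite('pics/w1b.png',cv2.resize(cv2.imread('pics/w1.png'),(800,600)))
z=ld('w1')
for nm,P in(('pad',(558,-79,201)),('end',(553.4,-61.6,201)),('hinge',(531.6,20.6,120))):print(nm,np.array(proj(z,P))*800/512)
E
```

```text
[557.13916656 -75.95801221 273.62623957] [-1.79870694e+02 -1.35127695e-02  1.04982318e+02] [-0.40206004  0.65705247 -0.4025836 ]
pad [410.55923853 326.64814469]
end [410.70962534 289.04833365]
hinge [411.05758994 101.79919664]
```

View pics/w1b.png

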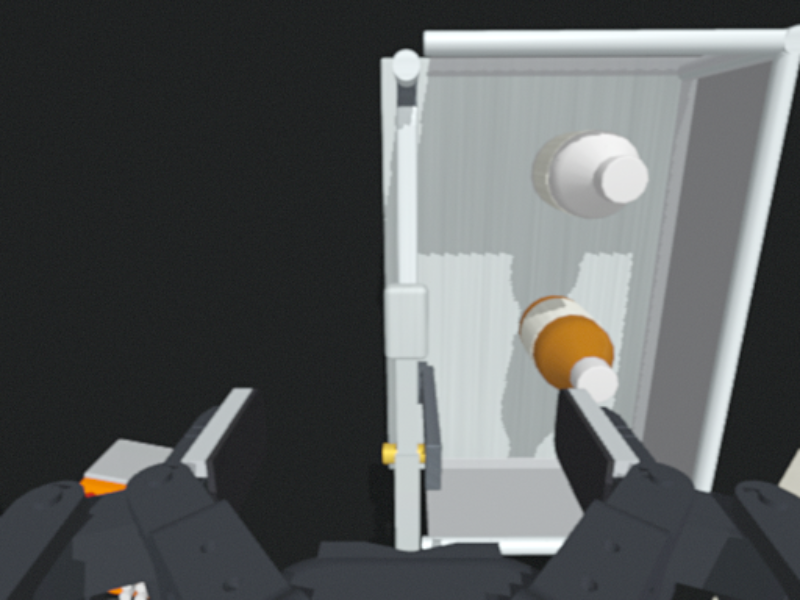

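The wrist view shows the pad centred at (406,321), the bar upright in the picture so the yaw is right, the yellow pivot pin at (405,453) and the hinge post at (406,65).

```bash
python3 - <<'E'
from h import *
z=ld('w1');k=512/800
for nm,u,v in(('pad',406,321),('padL',389,321),('padR',424,321),('padtop',406,290),('padbot',406,352),('pivot',391,453),('bar',406,520),('post',406,62),('rail',406,200)):
    print(nm,pt(z,u*k,v*k).round(1))
def gp(d):  # point
    return ray(z,406*k,321*k)
t=ld('top0')
# pad in top crop at (350,443)/5+(235,110)
P=tri([ray(z,406*k,321*k),ray(t,235+350/5,110+443/5)]);print('tri pad',P)
P=tri([ray(z,406*k,62*k),ray(t,235+147/5,110+495/5)]);print('tri post',P)
E
```

```text
pad [555.3 -77.1 200.3]
padL [547.7 -79.  200.7]
padR [563.5 -75.5 198.8]
padtop [551.5 -62.6 200.9]
padbot [559.4 -92.3 199.6]
pivot [ 566.2 -147.5  199.6]
bar [ 583.5 -183.1  202. ]
post [524.5  36.9 137.3]
rail [542.7 -32.  119.8]
tri pad [556.08557734 -82.02073809 186.33273043]
tri post [525.71043955  35.08137141 151.23796267]
```

Request:
{"op": "arm_command", "data": {"plan": [[[0,-0.6,-2,20,0,0,0],[0.2,-0.6,-2,45,0,0,0],[0.4,-0.6,-2,70,0,0,0],[0.5,-0.6,-2,85,0,0,0],[0.5,-0.6,-2,96,0,0,0],[0.5,-0.6,-2,96,0,0,0],[0.5,-0.6,-2,96,0,0,0],[0.5,-0.6,-2,96,0,0,0]]], "force": 20}}

```text
time_s: 2.65
eef_pos: [555.5, -74.1, 181.0]
eef_rot: [179.8, 0.1, 105.2]
ft_force: [0.4, 0.3, 0.7]
grip_width: 42.4
```

```bash
python3 - <<'E'
from h import *
s=read_state();print(s['eef_pos'],s['eef_rot'],s['ft_force'],s['ft_torque'],s['grip_width'])
snap('wrist','w2')
cv2.imwrite('pics/w2b.png',cv2.resize(cv2.imread('pics/w2.png'),(800,600)))
E
```

```text
[555.46391492 -74.10938412 181.00540305] [1.79845494e+02 7.51984127e-02 1.05237295e+02] [0.39470693 0.28663338 0.70922633] [-0.05080749 -0.04482877  0.01765248] 42.42019573978104
```

View pics/w2b.png

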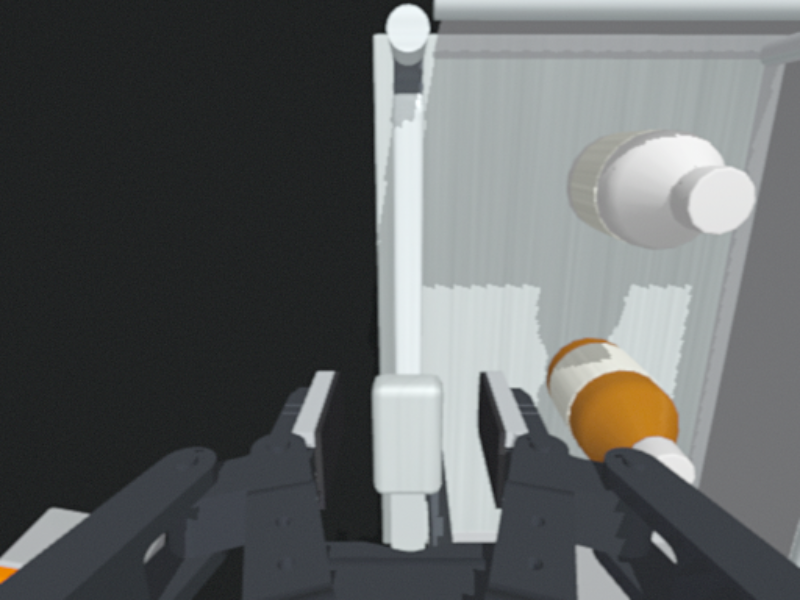

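The pad at (407,433) is centred between the jaws. I correct slightly and pinch lightly.

Request:
{"op": "arm_command", "data": {"plan": [[[0.5,-2.5,0.6,4,0,0,0],[0.55,-2.5,0.6,4,0,0,0],[0.7,-2.5,0.6,4,0,0,0],[1,-2.5,0.6,4,0,0,0],[1,-2.5,0.6,4,0,0,0],[1,-2.5,0.6,4,0,0,0],[1,-2.5,0.6,4,0,0,0],[1,-2.5,0.6,4,0,0,0]]], "force": 20}}

```text
time_s: 3.5
eef_pos: [555.5, -76.5, 175.4]
eef_rot: [-179.9, 0.0, 105.2]
ft_force: [-4.5, -2.2, 1.3]
grip_width: 19.4
```

```bash
python3 - <<'E'
from h import *
s=read_state();print(s['time_s'],s['eef_pos'],s['eef_rot'],s['ft_force'],s['ft_torque'],s['grip_width'])
E
```

```text
3.5 [555.45767794 -76.51669455 175.35143895] [-1.79945044e+02  6.11323705e-03  1.05217628e+02] [-4.46259296 -2.19838519  1.34153451] [-0.19015343  0.60461124  0.04808855] 19.377614951121
```

```bash
cat >> h.py <<'E'
def press(a,a0=0):
    "tool-axes shift/turn taking lever from angle a0 to a (deg)"
    f=lambda q:np.array([72*np.cos(q)-19*np.sin(q),72*np.sin(q)+19*np.cos(q)])
    a,a0=np.radians([a,a0]);d=f(a)-f(a0);c,s=np.cos(a0),np.sin(a0)
    return (d[0]*c+d[1]*s).round(2),(-d[0]*s+d[1]*c).round(2),-np.degrees(a-a0).round(2)
E
python3 - <<'E'
from h import *
for a in (1,2,3,3.5,4):print(a,press(a))
c,s=np.cos(np.radians(15)),np.sin(np.radians(15));pad=np.array([555.3,-77.1])
ims=[]
for n in('scene0','top0','w1'):
    z=ld(n);v,u=np.mgrid[0:384,0:512];d=z['d']
    X=(np.stack([(u-z['cx'])/z['f']*d,(v-z['cy'])/z['f']*d,d,np.ones_like(d)],-1)@z['T'].T)[...,:3]
    dx=X[...,:2]-pad;gx=dx[...,0]*c+dx[...,1]*s;t=dx[...,0]*s-dx[...,1]*c # t: from pad toward nose
    m=(d>0)&(abs(gx)<40)&(t>120)&(t<215)&(X[...,2]>150)
    o=np.argsort(-X[...,2][m]);Q=np.c_[gx[m],t[m],X[...,2][m],p if False else z['p'][m].mean(1)][o]
    print(n,len(Q))
    for q in Q[::max(1,len(Q)//45)]:print(q.round().astype(int).tolist(),end=' ')
    print()
im=cv2.imread('pics/scene0.png')[105:165,190:260];cv2.imwrite('pics/e.png',cv2.resize(im,(700,600),interpolation=cv2.INTER_CUBIC))
E
```

```text
1 (np.float64(-0.34), np.float64(1.25), np.float64(-1.0))
2 (np.float64(-0.71), np.float64(2.5), np.float64(-2.0))
3 (np.float64(-1.09), np.float64(3.74), np.float64(-3.0))
3.5 (np.float64(-1.29), np.float64(4.36), np.float64(-3.5))
4 (np.float64(-1.5), np.float64(4.98), np.float64(-4.0))
scene0 329
[9, 189, 279, 233] [0, 196, 272, 254] [9, 202, 269, 131] [2, 189, 264, 237] [9, 198, 259, 159] [7, 164, 254, 72] [8, 194, 253, 167] [7, 159, 252, 74] [-4, 167, 251, 80] [6, 171, 250, 59] [-9, 167, 249, 83] [10, 198, 248, 158] [8, 190, 247, 249] [11, 197, 245, 161] [7, 198, 242, 169] [-4, 163, 241, 47] [9, 163, 239, 43] [9, 191, 234, 231] [5, 190, 229, 229] [8, 192, 225, 161] [9, 198, 219, 148] [6, 191, 217, 168] [-3, 191, 213, 209] [6, 192, 208, 239] [8, 201, 205, 156] [-12, 166, 203, 67] [8, 121, 202, 152] [-1, 190, 201, 240] [10, 194, 201, 170] [-1, 132, 200, 190] [1, 161, 200, 188] [10, 188, 199, 239] [-11, 170, 198, 75] [-2, 193, 195, 238] [5, 136, 193, 130] [7, 124, 192, 130] [-10, 197, 190, 100] [10, 201, 189, 107] [7, 167, 187, 111] [11, 195, 184, 54] [1, 191, 181, 46] [4, 187, 176
[... 1627 characters left out ...]
6] [4, 126, 202, 207] [-4, 123, 202, 207] [-1, 121, 202, 206] [3, 127, 202, 207] [-3, 121, 201, 205] [2, 128, 201, 207] [2, 120, 201, 205] [0, 124, 201, 205] [2, 121, 201, 206] [-3, 123, 201, 206] [0, 124, 201, 205] [-1, 128, 201, 208] [1, 121, 201, 206] [3, 127, 201, 205] [3, 122, 201, 205] [-3, 126, 201, 206] [-1, 123, 201, 205] [4, 129, 201, 203] [2, 125, 201, 206] [-2, 128, 201, 208] [2, 123, 201, 205] [2, 130, 201, 160] [-5, 128, 201, 186] [2, 126, 201, 205] [2, 130, 201, 160] [1, 129, 201, 203] [1, 127, 201, 205] [-2, 125, 201, 205] [-2, 129, 201, 200] [3, 124, 201, 206] [7, 122, 201, 143] [-1, 127, 201, 205] [2, 126, 201, 205] [5, 128, 201, 208] [-4, 127, 200, 207] [-1, 122, 200, 206]
```

View pics/e.png

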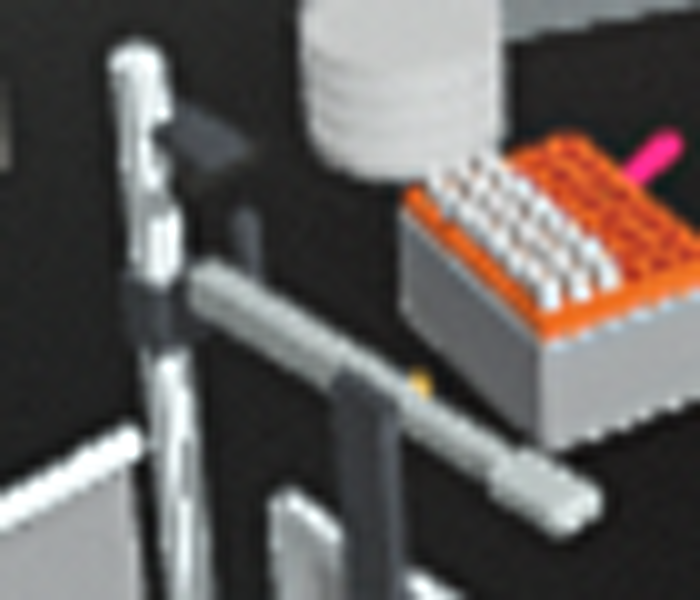

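The scene crop shows the lip top at (245,210) (raw pixel 214.5,126) and the bump block at about (205,135), well above the nose.

```bash
python3 - <<'E'
from h import *
z=ld('scene0');c,s=np.cos(np.radians(15)),np.sin(np.radians(15));n=np.array([c,s,0])
def hit(u,v,gx):
    o,w=ray(z,u,v);k=((np.array([555.3,-77.1,0])-o)@n+gx)/(w@n);return o+k*w
e=lambda u,v:(190+(u+.5)/10-.5,105+(v+.5)/10-.5)
for nm,p,gx in(('lip top L',(235,207),-12),('lip top R',(258,207),-12),('bump bottom front',(215,168),7),('bump bottom near hinge',(247,155),-7),('nose top check',(215,262),6),('nose top check2',(215,262),-6),('post clamp top',(140,275),7)):
    P=hit(*e(*p),gx);print(nm,P.round(1),'t',((P[0]-555.3)*s-(P[1]+77.1)*c).round(1))
d=z['d']; print(d[122:132,211:219].round().astype(int)); print(z['p'][122:132,211:219].mean(2).astype(int))
E
```

```text
lip top L [ 587.4 -243.1  221.7] t 168.7
lip top R [ 584.1 -230.8  227.5] t 155.9
bump bottom front [ 601.7 -223.2  253.1] t 153.2
bump bottom near hinge [ 588.2 -226.9  251.8] t 153.2
nose top check [ 602.3 -229.3  212.1] t 159.1
nose top check2 [ 594.8 -247.6  199. ] t 174.9
post clamp top [ 614.3 -270.1  187. ] t 201.7
[[1460 1466 1470 1907 1910 1913 1908 1905]
 [1473 1902 1909 1905 1900 1907 1898 1901]
 [1902 1900 1893 1892 1900 1890 1902 1900]
 [1893 1888 1892 1888 1889 1890 1889 1890]
 [1882 1886 1488 1487 1490 1881 1892 1885]
 [1880 1892 1485 1489 1495 1878 1884 1880]
 [1881 1882 1485 1493 1497 1879 1878 1870]
 [1875 1860 1493 1492 1497 1866 1862 1859]
 [1856 1860 1500 1498 1497 1863 1860 1861]
 [1499 1861 1503 1496 1501 1855 1855 1856]]
[[ 52  47  43  37  35  36  37  36]
 [ 44  37  34  36  35  34  35  36]
 [ 35  35  31  38  33  35  34  37]
 [ 36  32  38  48  39  33  35  36]
 [ 37  37  56  82  65  35  33  33]
 [ 32  36  65  84  84  39  33  35]
 [ 34  34  55  78  84  39  34  33]
 [ 31  29  50  75  85  39  33  34]
 [ 65  41  45  66  85  45  35  35]
 [152 103  75  67  80  45  31  34]]
```

Request:
{"op": "arm_command", "data": {"plan": [[[1,0,-0.5,0,0,0,0],[1,-0.3,-0.5,1.25,0,-1,0],[1,-0.7,-0.5,2.5,0,-2,0],[1,-1.1,-0.5,3.7,0,-3,0],[1,-1.5,-0.5,5,0,-4,0],[1,-1.5,-0.5,5,0,-4,0],[1,-1.5,-0.5,5,0,-4,0],[1,-1.5,-0.5,5,0,-4,0]]]}}

```text
time_s: 4.3
eef_pos: [555.9, -78.0, 170.3]
eef_rot: [180.0, 4.0, 105.2]
ft_force: [-1.8, -2.0, 1.1]
grip_width: 19.7
```

Request:
{"op": "arm_command", "data": {"plan": [[[1,-0.3,-0.2,1.25,0,-1,0],[1,-0.7,-0.2,2.5,0,-2,0],[1,-1.1,-0.2,3.7,0,-3,0],[1,-1.5,-0.2,5,0,-4,0],[1,-1.5,-0.2,5,0,-4,0],[1,-1.5,-0.2,5,0,-4,0]]]}}

```text
time_s: 4.9
eef_pos: [556.3, -79.8, 165.5]
eef_rot: [180.0, 8.0, 105.2]
ft_force: [-0.2, -3.4, -0.1]
grip_width: 19.5
```

```bash
cat >> h.py <<'E'
def feel(L=150):
    s=read_state();A=R.from_euler('xyz',s['eef_rot'],degrees=True).as_matrix();p=s['eef_pos']
    F=s['ft_force'];T=s['ft_torque']*1000;tz=A[:,2];n=A[:,1]
    piv=np.array([555.3+72*.259,-77.1-72*.966,194.5])
    M=T+np.cross(p-L*tz-piv,F)
    print('t',s['time_s'],p.round(1),s['eef_rot'].round(2),'F tool',(A.T@F).round(2),'T tool',(A.T@s['ft_torque']).round(3),'M piv/72',(M@n/72).round(2),'w',round(s['grip_width'],1))
E
python3 -c "
from h import *
feel()"
```

```text
t 4.9 [556.3 -79.8 165.5] [179.97   8.03 105.24] F tool [-3.2  -1.12  0.53] T tool [ 0.1   -0.333 -0.005] M piv/72 0.66 w 19.5
```

Request:
{"op": "arm_command", "data": {"plan": [[[1,-0.7,0,1.25,0,-1,0],[1,-1.1,0,2.5,0,-2,0],[1,-1.5,0,3.7,0,-3,0],[1,-1.9,0,5,0,-4,0],[1,-1.9,0,5,0,-4,0],[1,-1.9,0,5,0,-4,0]]]}}

```text
time_s: 5.5
eef_pos: [556.9, -81.9, 160.8]
eef_rot: [180.0, 12.0, 105.3]
ft_force: [0.7, -1.6, -0.8]
grip_width: 19.4
```

```bash
python3 -c "
from h import *
feel()"
```

```text
t 5.5 [556.9 -81.9 160.8] [179.97  11.99 105.25] F tool [-1.53  0.26  1.12] T tool [-0.117 -0.024 -0.017] M piv/72 1.32 w 19.4
```

Request:
{"op": "arm_command", "data": {"plan": [[[1,-0.5,0,1.25,0,-1,0],[1,-0.9,0,2.5,0,-2,0],[1,-1.2,0,3.7,0,-3,0],[1,-1.2,0,3.7,0,-3,0],[1,-1.2,0,3.7,0,-3,0]]]}}

```text
time_s: 6.0
eef_pos: [557.3, -83.8, 157.3]
eef_rot: [180.0, 15.0, 105.2]
ft_force: [1.3, -0.6, -1.1]
grip_width: 19.6
```

```bash
python3 -c "
from h import *
feel();snap('scene','s2')
e=ld('s2')['p'][95:165,190:275];cv2.imwrite('pics/f.png',cv2.resize(e,(728,600),interpolation=cv2.INTER_CUBIC))"
```

```text
t 6.0 [557.3 -83.8 157.3] [179.99  14.98 105.25] F tool [-0.62  1.06  1.3 ] T tool [-0.26   0.26  -0.006] M piv/72 3.43 w 19.6
```

View pics/f.png

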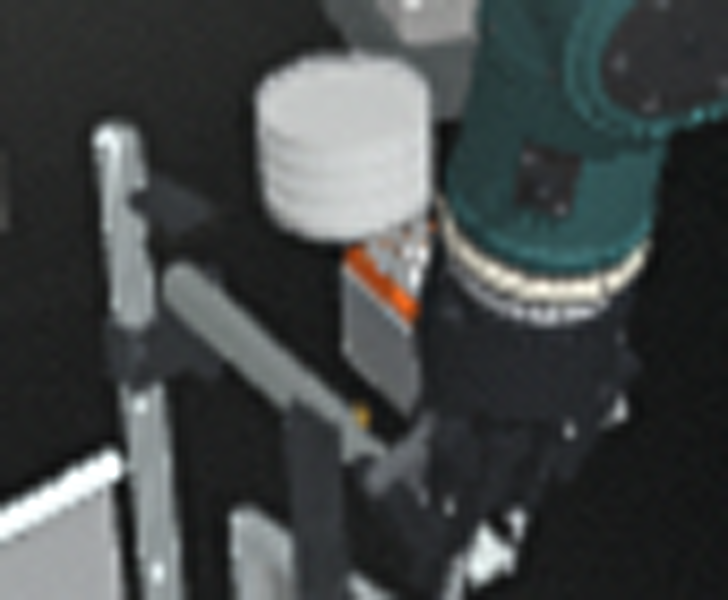

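The bar is tilted with its nose at (180,275). It is still visibly below the bump block, whose lower edge is near y=225. I continue in small steps.

Request:
{"op": "arm_command", "data": {"plan": [[[1,-0.4,-0.2,1.25,0,-0.7,0],[1,-0.4,-0.2,1.25,0,-0.7,0],[1,-0.4,-0.2,1.25,0,-0.7,0]]]}}

```text
time_s: 6.35
eef_pos: [557.2, -84.3, 156.2]
eef_rot: [180.0, 15.7, 105.2]
ft_force: [1.6, 3.3, -0.7]
grip_width: 19.7
```

```bash
python3 -c "
from h import *
feel()"
```

```text
t 6.35 [557.2 -84.3 156.2] [179.98  15.65 105.23] F tool [ 2.85  2.44 -0.1 ] T tool [-0.202  0.53   0.072] M piv/72 2.29 w 19.7
```

Request:
{"op": "arm_command", "data": {"plan": [[[1,-0.3,-0.2,0.9,0,-0.7,0],[1,-0.3,-0.2,0.9,0,-0.7,0],[1,-0.3,-0.2,0.9,0,-0.7,0]]]}}

```text
time_s: 6.65
eef_pos: [557.3, -84.9, 155.4]
eef_rot: [180.0, 16.4, 105.2]
ft_force: [0.9, 3.2, -0.4]
grip_width: 19.6
```

```bash
python3 -c "
from h import *
feel()"
```

```text
t 6.65 [557.3 -84.9 155.4] [179.98  16.36 105.24] F tool [ 2.88  1.68 -0.39] T tool [-0.376  0.785  0.155] M piv/72 6.07 w 19.6
```

Request:
{"op": "arm_command", "data": {"plan": [[[1,0.1,-0.5,0,0,0,0],[1,0.1,-0.5,0,0,0,0],[1,0.1,-0.5,0,0,0,0]]]}}

```text
time_s: 6.95
eef_pos: [557.0, -84.9, 155.4]
eef_rot: [179.9, 16.3, 105.2]
ft_force: [2.0, 4.7, -0.5]
grip_width: 19.4
```

```bash
python3 -c "
from h import *
feel();snap('scene','s3');feel()
a,b=ld('s2')['p'],ld('s3')['p']
c=cv2.resize(ld('scene0')['p'][105:145,195:235],(400,400),interpolation=cv2.INTER_CUBIC)
d=cv2.resize(b[105:145,195:235],(400,400),interpolation=cv2.INTER_CUBIC)
cv2.imwrite('pics/g.png',np.clip(np.hstack([c,d])*1.8,0,255))"
```

```text
t 6.95 [557.  -84.9 155.4] [179.94  16.35 105.21] F tool [ 4.03  3.19 -0.64] T tool [-0.488  0.846  0.205] M piv/72 5.08 w 19.4
t 7.0 [556.9 -84.9 155.4] [179.94  16.34 105.21] F tool [ 4.66  3.9  -0.5 ] T tool [-0.465  0.863  0.264] M piv/72 4.03 w 19.7[ WARN:0@0.984] global loadsave.cpp:1063 imwrite_ Unsupported depth image for selected encoder is fallbacked to CV_8U.
```

View pics/g.png

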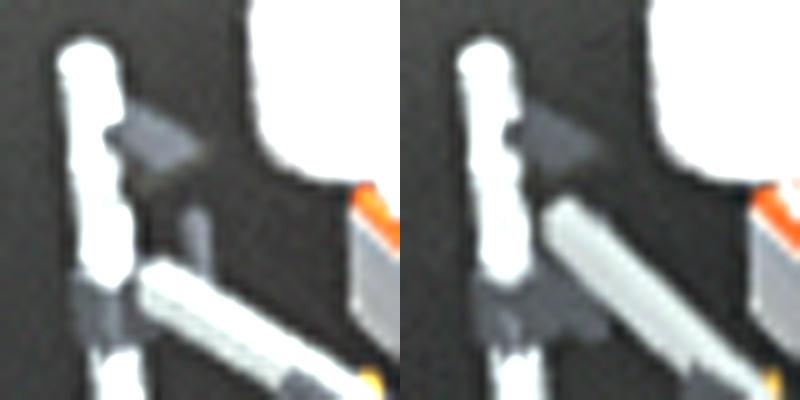

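The right panel shows the nose raised but still about 3 px short of the bump block, and the lip hidden behind the bar. The side force of +3.9 N means I am drawing the nose against the lip. I undo that first and go on by displacement.

Request:
{"op": "arm_command", "data": {"plan": [[[1,0.4,0.6,0,0,0,0],[1,0.6,0.9,0,0,0,0],[1,0.6,0.9,0,0,0,0],[1,0.6,0.9,0,0,0,0]]]}}

```text
time_s: 7.4
eef_pos: [557.1, -84.9, 155.2]
eef_rot: [-180.0, 16.4, 105.2]
ft_force: [0.7, 2.0, -0.4]
grip_width: 19.3
```

```bash
python3 -c "
from h import *
feel()
z=ld('scene0')
for v in range(126,131):print(pt(z,214,v).round(1))"
```

```text
t 7.4 [557.1 -84.9 155.2] [-179.95   16.41  105.22] F tool [ 1.81  1.17 -0.12] T tool [-0.103  0.554  0.256] M piv/72 4.54 w 19.3
[ 585.3 -240.2  219.6]
[ 585.9 -239.6  216.1]
[ 585.5 -241.1  210.9]
[ 587.2 -237.9  209.2]
[ 586.4 -240.5  203.4]
```

Request:
{"op": "arm_command", "data": {"plan": [[[1,-0.1,0.3,1.25,0,-1,0],[1,-0.4,0.3,2.5,0,-2,0],[1,-0.4,0.3,2.5,0,-2,0],[1,-0.4,0.3,2.5,0,-2,0]]]}}

```text
time_s: 7.8
eef_pos: [557.9, -86.1, 153.1]
eef_rot: [-180.0, 18.5, 105.2]
ft_force: [-0.6, -0.9, -0.4]
grip_width: 19.7
```

```bash
python3 -c "
from h import *
feel()"
```

```text
t 7.8 [557.9 -86.1 153.1] [-179.96   18.48  105.25] F tool [-0.52 -0.77  0.6 ] T tool [0.111 0.082 0.085] M piv/72 1.48 w 19.7
```

Request:
{"op": "arm_command", "data": {"plan": [[[1,-0.1,0,0.7,0,-0.5,0],[1,-0.2,0,1.2,0,-1,0],[1,-0.2,0,1.2,0,-1,0],[1,-0.2,0,1.2,0,-1,0]]]}}

```text
time_s: 8.2
eef_pos: [558.1, -86.7, 152.1]
eef_rot: [-180.0, 19.5, 105.2]
ft_force: [-0.1, -4.2, -0.1]
grip_width: 19.6
```

```bash
python3 -c "
from h import *
feel()"
```

```text
t 8.2 [558.1 -86.7 152.1] [-179.99   19.47  105.22] F tool [-3.77 -1.23  1.4 ] T tool [ 0.177 -0.116 -0.035] M piv/72 3.8 w 19.6
```

Request:
{"op": "arm_command", "data": {"plan": [[[1,-0.6,-0.2,0.7,0,-0.5,0],[1,-0.6,-0.2,0.7,0,-0.5,0],[1,-0.6,-0.2,0.7,0,-0.5,0],[1,-0.6,-0.2,0.7,0,-0.5,0]]]}}

```text
time_s: 8.6
eef_pos: [558.2, -87.1, 151.6]
eef_rot: [180.0, 19.9, 105.2]
ft_force: [0.6, -2.7, -0.1]
grip_width: 19.1
```

```bash
python3 -c "
from h import *
feel()"
```

```text
t 8.6 [558.2 -87.1 151.6] [179.99  19.91 105.23] F tool [-2.59 -0.18  1.  ] T tool [ 0.146 -0.075 -0.012] M piv/72 2.65 w 19.1
```

Request:
{"op": "arm_command", "data": {"plan": [[[1,-0.2,0,0.7,0,-0.5,0],[1,-0.2,0,0.7,0,-0.5,0],[1,-0.2,0,0.7,0,-0.5,0],[1,-0.2,0,0.7,0,-0.5,0]]]}}

```text
time_s: 9.0
eef_pos: [558.3, -87.5, 151.0]
eef_rot: [180.0, 20.4, 105.2]
ft_force: [0.9, -3.3, -0.0]
grip_width: 19.7
```

```bash
python3 -c "
from h import *
feel()"
```

```text
t 9.0 [558.3 -87.5 151. ] [179.99  20.41 105.23] F tool [-3.21  0.01  1.24] T tool [ 0.137 -0.216 -0.045] M piv/72 1.58 w 19.7
```

Request:
{"op": "arm_command", "data": {"plan": [[[1,-0.4,0,0.5,0,-0.4,0],[1,-0.4,0,0.5,0,-0.4,0],[1,-0.4,0,0.5,0,-0.4,0],[1,-0.4,0,0.5,0,-0.4,0]]]}}

```text
time_s: 9.4
eef_pos: [558.4, -87.8, 150.6]
eef_rot: [180.0, 20.8, 105.2]
ft_force: [-0.0, -3.6, 0.4]
grip_width: 19.4
```

```bash
python3 -c "
from h import *
feel()"
```

```text
t 9.4 [558.4 -87.8 150.6] [179.99  20.79 105.23] F tool [-3.38 -0.97  0.86] T tool [-0.012 -0.068 -0.04 ] M piv/72 4.33 w 19.4
```

Request:
{"op": "arm_command", "data": {"plan": [[[1,-0.3,0,0.5,0,-0.4,0],[1,-0.3,0,0.5,0,-0.4,0],[1,-0.3,0,0.5,0,-0.4,0],[1,-0.3,0,0.5,0,-0.4,0]]]}}

```text
time_s: 9.8
eef_pos: [558.5, -88.1, 150.1]
eef_rot: [180.0, 21.2, 105.2]
ft_force: [0.1, -1.1, 0.2]
grip_width: 20.1
```

```bash
python3 -c "
from h import *
feel()"
```

```text
t 9.8 [558.5 -88.1 150.1] [179.99  21.17 105.24] F tool [-1.13 -0.22  0.18] T tool [ 0.091  0.212 -0.018] M piv/72 4.82 w 20.1
```

```bash
cat >> h.py <<'E'
def mfeel(n=6,L=150):
    o=[]
    for _ in range(n):
        read_camera('wrist');s=read_state();A=R.from_euler('xyz',s['eef_rot'],degrees=True).as_matrix();p=s['eef_pos']
        F=s['ft_force'];piv=np.array([555.3+72*.259,-77.1-72*.966,194.5])
        M=s['ft_torque']*1000+np.cross(p-L*A[:,2]-piv,F);o.append(np.r_[A.T@F,A.T@s['ft_torque']*10,M@A[:,1]/72])
    print(s['time_s'],p.round(2),s['eef_rot'].round(2),'Fxyz,Txyz*10,M',np.mean(o,0).round(2),'sd',np.std(o,0).round(2))
E
python3 -c "
from h import *
mfeel()"
```

```text
10.1 [558.51 -88.09 150.08] [180.    21.17 105.24] Fxyz,Txyz*10,M [-0.86 -0.46  0.16  0.65  1.91  0.12  4.05] sd [0.28 0.54 0.58 0.28 0.41 0.28 0.89]
```

Request:
{"op": "arm_command", "data": {"plan": [[[1,-0.15,0,0.5,0,-0.4,0],[1,-0.15,0,0.5,0,-0.4,0]]]}}

```text
time_s: 10.3
eef_pos: [558.6, -88.3, 149.7]
eef_rot: [180.0, 21.6, 105.2]
ft_force: [-1.2, -0.8, 0.5]
grip_width: 20.0
```

```bash
python3 -c "
from h import *
mfeel()"
```

```text
10.6 [558.59 -88.38 149.74] [179.99  21.57 105.23] Fxyz,Txyz*10,M [ 0.87 -0.68 -1.27  0.96  4.32  0.03  5.7 ] sd [0.37 0.55 0.52 0.4  0.62 0.13 1.62]
```

Request:
{"op": "arm_command", "data": {"plan": [[[1,-0.25,0,0.5,0,-0.4,0],[1,-0.25,0,0.5,0,-0.4,0]]]}}

```text
time_s: 10.8
eef_pos: [558.7, -88.7, 149.4]
eef_rot: [180.0, 22.0, 105.2]
ft_force: [-0.8, 1.3, 1.0]
grip_width: 19.7
```

```bash
python3 -c "
from h import *
mfeel(8)
snap('scene','s4')
c=cv2.resize(ld('s3')['p'][105:145,195:235],(400,400),interpolation=cv2.INTER_CUBIC)
d=cv2.resize(ld('s4')['p'][105:145,195:235],(400,400),interpolation=cv2.INTER_CUBIC)
cv2.imwrite('pics/i.png',np.clip(np.hstack([c,d])*1.8,0,255).astype('uint8'))"
```

```text
11.2 [558.68 -88.71 149.29] [179.99  21.96 105.24] Fxyz,Txyz*10,M [ 2.4  -0.8  -2.69  1.12  7.58  0.17  8.89] sd [0.4  0.33 0.57 0.32 0.57 0.26 1.19]
```

View pics/i.png

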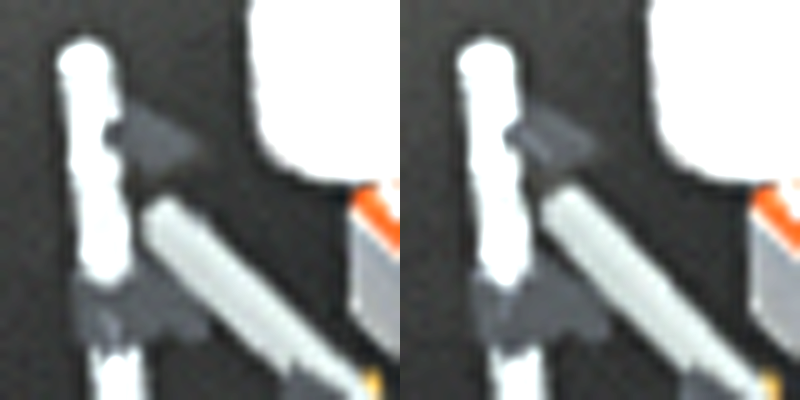

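The reading climbed from 4.0 to 5.7 to 8.9 over two 0.5 mm steps, with Fz going from +0.2 to -2.7 N. That is the soft bump stop. The picture agrees: the nose at (570,195) is just under the block. I ease back slightly and compute the swing.

```bash
cat >> h.py <<'E'
def swing(phis,h=(528.6,22.4)):
    s=read_state();A=R.from_euler('xyz',s['eef_rot'],degrees=True);p=s['eef_pos'];h=np.array([*h,p[2]])
    for f in phis:
        q=h+R.from_euler('z',-f,degrees=True).apply(p-h)
        print(f,A.inv().apply(q-p).round(1).tolist(),A.inv().apply([0,0,-f]).round(2).tolist())
E
python3 -c "
from h import *
swing([.5,1,1.5,2,3,4,5,6,7,8,10,12,14,16,18])"
```

```text
0.5 [0.0, -1.0, -0.0] [0.19, -0.0, 0.46]
1 [0.0, -2.0, -0.0] [0.37, -0.0, 0.93]
1.5 [0.0, -3.0, -0.0] [0.56, -0.0, 1.39]
2 [0.1, -4.0, -0.0] [0.75, -0.0, 1.85]
3 [0.2, -6.0, -0.1] [1.12, -0.0, 2.78]
4 [0.3, -8.0, -0.1] [1.5, -0.0, 3.71]
5 [0.4, -10.0, -0.2] [1.87, -0.0, 4.64]
6 [0.6, -12.0, -0.2] [2.24, -0.0, 5.56]
7 [0.8, -14.0, -0.3] [2.62, -0.0, 6.49]
8 [1.1, -16.0, -0.4] [2.99, -0.0, 7.42]
10 [1.6, -20.0, -0.7] [3.74, -0.0, 9.27]
12 [2.4, -23.9, -1.0] [4.49, -0.0, 11.13]
14 [3.2, -27.8, -1.3] [5.24, -0.0, 12.98]
16 [4.2, -31.7, -1.7] [5.98, -0.0, 14.84]
18 [5.3, -35.6, -2.1] [6.73, -0.0, 16.69]
```

Request:
{"op": "arm_command", "data": {"plan": [[[1,0.1,0,-0.35,0,0.25,0],[1,0.1,0,-0.35,0,0.25,0]]]}}

```text
time_s: 11.45
eef_pos: [558.6, -88.6, 149.4]
eef_rot: [180.0, 21.7, 105.2]
ft_force: [-2.0, 3.9, 0.2]
grip_width: 19.7
```

```bash
python3 -c "
from h import *
mfeel(6)"
```

```text
11.75 [558.64 -88.58 149.48] [180.    21.71 105.24] Fxyz,Txyz*10,M [ 3.84  0.46 -1.77  0.02  9.83  0.36  8.47] sd [0.61 0.48 0.45 0.27 0.27 0.22 1.34]
```

Request:
{"op": "arm_command", "data": {"plan": [[[1,0.5,0,-0.2,0,0.15,0],[1,0.5,0,-0.2,0,0.15,0],[1,0.5,0,-0.2,0,0.15,0]]]}}

```text
time_s: 12.05
eef_pos: [558.6, -88.5, 149.6]
eef_rot: [180.0, 21.6, 105.2]
ft_force: [-0.1, 3.4, -0.1]
grip_width: 19.5
```

```bash
python3 -c "
from h import *
mfeel(6)"
```

```text
12.35 [558.58 -88.46 149.66] [179.99  21.61 105.23] Fxyz,Txyz*10,M [ 2.89  0.72 -0.63 -0.89  8.    0.01  6.51] sd [0.48 0.6  0.29 0.36 0.28 0.2  0.86]
```

Now a light touch. I start the swing gently.

Request:
{"op": "arm_command", "data": {"plan": [[[1,0,-0.6,0,0.1,0,0.3],[1,0,-1.4,0,0.26,0,0.65],[1,0,-2.4,0,0.45,0,1.1],[1,0.1,-3.4,0,0.64,0,1.6],[1,0.1,-4.4,0,0.82,0,2.05],[1,0.1,-5.2,-0.1,0.97,0,2.4]]]}}

```text
time_s: 12.95
eef_pos: [553.7, -89.6, 149.9]
eef_rot: [180.0, 21.6, 102.6]
ft_force: [3.3, 2.3, -1.7]
grip_width: 19.3
```

```bash
python3 -c "
from h import *
mfeel(3);swing([1,2])"
```

```text
13.1 [553.47 -89.64 149.8 ] [-179.99   21.6   102.62] Fxyz,Txyz*10,M [ 2.65  2.55  0.11 -4.12  7.33 -0.05  5.26] sd [0.19 0.41 0.21 0.32 0.14 0.08 0.27]
1 [0.0, -2.0, -0.0] [0.37, 0.0, 0.93]
2 [0.1, -4.0, -0.0] [0.74, 0.0, 1.86]
```

Request:
{"op": "arm_command", "data": {"plan": [[[1,0,-2,0,0.37,0,0.93],[1,0.1,-4,0,0.75,0,1.85],[1,0.2,-6,-0.1,1.12,0,2.78],[1,0.3,-8,-0.1,1.5,0,3.71],[1,0.4,-10,-0.2,1.87,0,4.64],[1,0.6,-12,-0.2,2.24,0,5.56]]]}}

```text
time_s: 13.7
eef_pos: [541.5, -91.7, 149.7]
eef_rot: [-180.0, 21.6, 96.6]
ft_force: [3.8, 0.9, -0.8]
grip_width: 19.4
```

```bash
python3 -c "
from h import *
mfeel(3)"
```

```text
13.85 [541.22 -91.72 149.62] [-179.89   21.61   96.63] Fxyz,Txyz*10,M [ 1.96  1.18  1.08 -2.62  6.27  3.19  4.11] sd [0.49 0.13 0.24 0.53 0.28 0.11 1.03]
```

The nose is free at 8.6° with low side force. I swing on.

Request:
{"op": "arm_command", "data": {"plan": [[[1,0.1,-4,0,0.75,0,1.85],[1,0.3,-8,-0.1,1.5,0,3.71],[1,0.6,-12,-0.2,2.24,0,5.56],[1,1.1,-16,-0.4,2.99,0,7.42],[1,1.6,-20,-0.7,3.74,0,9.27],[1,2.4,-23.9,-1,4.49,0,11.13],[1,3.2,-27.8,-1.3,5.24,0,12.98],[1,4.2,-31.7,-1.7,5.98,0,14.84]]]}}

```text
time_s: 14.65
eef_pos: [510.2, -90.7, 149.8]
eef_rot: [-180.0, 21.6, 80.6]
ft_force: [4.5, 1.3, -2.2]
grip_width: 19.6
```

```bash
python3 -c "
from h import *
mfeel(2)"
```

```text
14.75 [509.69 -90.64 149.77] [-179.86   21.61   80.68] Fxyz,Txyz*10,M [ 2.46  2.68  0.32 -3.12  7.58  3.94  6.01] sd [0.33 0.13 0.14 0.05 0.13 0.05 0.28]
```

Request:
{"op": "arm_command", "data": {"plan": [[[1,0.1,-4,0,0.75,0,1.85],[1,0.3,-8,-0.1,1.5,0,3.71],[1,0.6,-12,-0.2,2.24,0,5.56],[1,1.1,-16,-0.4,2.99,0,7.42],[1,1.6,-20,-0.7,3.74,0,9.27],[1,2.4,-23.9,-1,4.49,0,11.13],[1,3.2,-27.8,-1.3,5.24,0,12.98],[1,4.2,-31.7,-1.7,5.98,0,14.84]]]}}

```text
time_s: 15.55
eef_pos: [480.4, -81.1, 150.0]
eef_rot: [-179.9, 21.6, 64.7]
ft_force: [5.3, 2.0, -3.2]
grip_width: 19.6
```

```bash
python3 -c "
from h import *
mfeel(2)"
```

```text
15.65 [479.86 -80.86 149.93] [-179.85   21.59   64.75] Fxyz,Txyz*10,M [ 5.44  2.8   0.47 -4.18 10.71  4.32  5.93] sd [0.07 0.03 0.37 0.24 0.15 0.24 0.49]
```

Request:
{"op": "arm_command", "data": {"plan": [[[1,0.3,-4,0,0.75,0,1.85],[1,0.6,-8,-0.1,1.5,0,3.71],[1,1.1,-12,-0.2,2.24,0,5.56],[1,1.7,-16,-0.4,2.99,0,7.42],[1,2.3,-20,-0.7,3.74,0,9.27],[1,3.2,-23.9,-1,4.49,0,11.13],[1,4.1,-27.8,-1.3,5.24,0,12.98],[1,5.2,-31.7,-1.7,5.98,0,14.84]]]}}

```text
time_s: 16.45
eef_pos: [454.2, -63.5, 150.1]
eef_rot: [-180.0, 21.7, 48.7]
ft_force: [5.5, -0.1, -3.3]
grip_width: 19.8
```

```bash
python3 -c "
from h import *
mfeel(2)"
```

```text
16.55 [453.79 -63.14 150.05] [-179.85   21.69   48.75] Fxyz,Txyz*10,M [ 5.01  3.04  0.26 -4.59  9.67  5.25  6.31] sd [0.28 0.12 0.18 0.2  0.13 0.31 0.59]
```

Request:
{"op": "arm_command", "data": {"plan": [[[1,0.3,-4,0,0.75,0,1.85],[1,0.6,-8,-0.1,1.5,0,3.71],[1,1.1,-12,-0.2,2.24,0,5.56],[1,1.7,-16,-0.4,2.99,0,7.42],[1,2.3,-20,-0.7,3.74,0,9.27],[1,3.2,-23.9,-1,4.49,0,11.13],[1,4.1,-27.8,-1.3,5.24,0,12.98],[1,5.2,-31.7,-1.7,5.98,0,14.84]]]}}

```text
time_s: 17.35
eef_pos: [433.9, -39.3, 150.1]
eef_rot: [-180.0, 21.8, 32.6]
ft_force: [5.7, -2.4, -1.7]
grip_width: 19.3
```

```bash
python3 -c "
from h import *
mfeel(2)"
```

```text
17.45 [433.6  -38.83 150.02] [-179.88   21.78   32.72] Fxyz,Txyz*10,M [ 3.84  4.12  0.15 -5.33  8.76  5.41  7.65] sd [0.   0.31 0.34 0.15 0.3  0.08 0.6 ]
```

Request:
{"op": "arm_command", "data": {"plan": [[[1,0.1,-3,0,0.56,0,1.39],[1,0.3,-6,-0.1,1.12,0,2.78],[1,0.5,-9,-0.1,1.68,0,4.17],[1,0.9,-12,-0.2,2.24,0,5.56],[1,1.2,-14,-0.3,2.62,0,6.49],[1,1.5,-16,-0.4,2.99,0,7.42],[1,1.5,-16,-0.4,2.99,0,7.42],[1,1.5,-16,-0.4,2.99,0,7.42]]]}}

```text
time_s: 18.25
eef_pos: [426.3, -25.0, 150.0]
eef_rot: [-179.9, 21.8, 24.7]
ft_force: [5.3, -2.7, -1.1]
grip_width: 19.3
```

Request:
{"op": "arm_command", "data": {"plan": [[[1,0.6,0,-2.5,0,2,0],[1,1.15,0,-5.1,0,4,0],[1,1.9,0,-10.2,0,8,0],[1,2.4,0,-15.4,0,12,0],[1,2.45,0,-20.6,0,16,0],[1,2.3,0,-23.2,0,18,0],[1,2.2,0,-25.8,0,20,0],[1,2.2,0,-25.8,0,20,0]]]}}

```text
time_s: 19.05
eef_pos: [437.1, -20.4, 174.4]
eef_rot: [180.0, 1.6, 24.6]
ft_force: [6.0, -1.9, 0.1]
grip_width: 19.7
```

```bash
python3 -c "
from h import *
mfeel(5)"
```

```text
19.3 [437.02 -20.38 173.76] [-179.98    1.78   24.66] Fxyz,Txyz*10,M [ 3.77  4.15 -0.9  -7.46  6.98  5.59  2.14] sd [0.74 0.27 0.6  0.17 0.5  0.34 0.56]
```

Request:
{"op": "arm_command", "data": {"plan": [[[1,0.6,0.3,-1.1,0,1.6,0],[1,0.6,0.6,-1.1,0,1.6,0],[1,0.6,0.6,-1.1,0,1.6,0],[1,0.6,0.6,-1.1,0,1.6,0]]]}}

```text
time_s: 19.7
eef_pos: [437.6, -20.3, 175.0]
eef_rot: [-179.9, 0.2, 24.7]
ft_force: [4.8, -1.5, 2.3]
grip_width: 19.7
```

```bash
python3 -c "
from h import *
mfeel(3)"
```

```text
19.85 [437.6  -20.29 174.98] [-179.92    0.19   24.66] Fxyz,Txyz*10,M [ 3.16  4.03 -2.36 -6.61  4.63  4.96 -1.6 ] sd [0.6  0.06 0.46 0.17 0.13 0.1  0.86]
```

Request:
{"op": "arm_command", "data": {"plan": [[[0.8,0,0,0,0,0,0],[0.65,0,0,0,0,0,0],[0.5,0,0,0,0,0,0],[0.5,0,0,0,0,0,0],[0.5,0,0,0,0,0,0]]]}}

```text
time_s: 20.35
eef_pos: [436.1, -18.7, 173.1]
eef_rot: [-179.6, 0.4, 24.7]
ft_force: [-1.0, 0.5, -0.1]
grip_width: 43.1
```

```bash
python3 -c "
from h import *
feel();snap('wrist','w3')
cv2.imwrite('pics/w3b.png',cv2.resize(cv2.imread('pics/w3.png'),(800,600)))"
```

```text
t 20.35 [436.1 -18.7 173.1] [-179.61    0.37   24.68] F tool [-0.72 -0.9   0.07] T tool [ 0.002  0.017 -0.027] M piv/72 1.59 w 43.1
```

View pics/w3b.png

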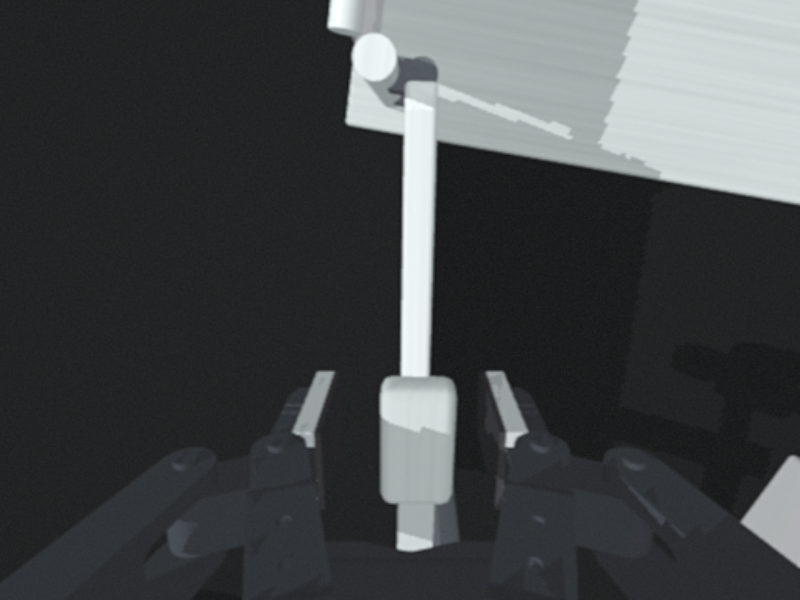

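The wrist view shows the pad free between the open jaws at (418,440), with the gate standing away from the tray. I retreat straight up.

Request:
{"op": "arm_command", "data": {"plan": [[[0.5,0,2,-5,0,0,0],[0.45,0,2,-20,0,0,0],[0.4,0,2,-45,0,0,0],[0.3,0,2,-75,0,0,0],[0.2,0,2,-105,0,0,0],[0.2,0,2,-130,0,0,0],[0.2,0,2,-130,0,0,0],[0.2,0,2,-130,0,0,0]]]}}

```text
time_s: 21.2
eef_pos: [438.7, -21.2, 303.9]
eef_rot: [-179.7, 0.2, 24.7]
ft_force: [-0.5, -0.0, -0.7]
grip_width: 68.3
```

```bash
python3 - <<'E'
from h import *
feel();snap('scene','s5');snap('top','t5')
z=ld('s5');v,u=np.mgrid[0:384,0:512];d=z['d']
X=(np.stack([(u-z['cx'])/z['f']*d,(v-z['cy'])/z['f']*d,d,np.ones_like(d)],-1)@z['T'].T)[...,:3][d>0]
k=(X[:,0]>270)&(X[:,0]<530)&(X[:,1]>-200)&(X[:,1]<10)
for lo,hi in((112,126),(188,208),):
    P=X[k&(X[:,2]>lo)&(X[:,2]<hi)]
    if len(P)>5:
        c=P.mean(0);w=np.linalg.svd(P-c)[2][0];print(lo,len(P),c.round(),w.round(3),'angle',np.degrees(np.arctan2(w[1],w[0]))%180)
for n,r in(('scene0','s5'),('top0','t5')):
    A,B=ld(n)['p'].astype(int),ld(r)['p'].astype(int);D=abs(A-B).max(2)
    print(n,'rack' ,D[245:268,373:416].mean() if 'top' in n else '', 'lamp',D[226:252,130:158].mean() if 'top' in n else D[268:300,355:390].mean(),'amber',D[145:168,298:323].mean() if 'top' in n else '','white',D[157:180,262:282].mean() if 'top' in n else '')
a=np.vstack([np.hstack([cv2.resize(ld('s5')['p'],(400,300)),cv2.resize(ld('t5')['p'],(400,300))]),np.hstack([cv2.resize(z['p'][90:240,140:340],(400,300)),cv2.resize(ld('t5')['p'][110:260,230:430],(400,300))])]);cv2.imwrite('pics/j.png',a)
E
```

```text
t 21.2 [438.7 -21.2 303.9] [-179.69    0.24   24.65] F tool [-0.48 -0.16  0.71] T tool [0.063 0.042 0.014] M piv/72 2.99 w 68.3
112 193 [408. -32. 118.] [ 0.912  0.41  -0.004] angle 24.179937632628047
188 239 [372. -48. 199.] [0.916 0.401 0.   ] angle 23.640342970515192
scene0 rack  lamp 2.2035714285714287 amber  white 
top0 rack 2.2082912032355915 lamp 1.8681318681318682 amber 1.3634782608695653 white 1.2434782608695651
```

View pics/j.png

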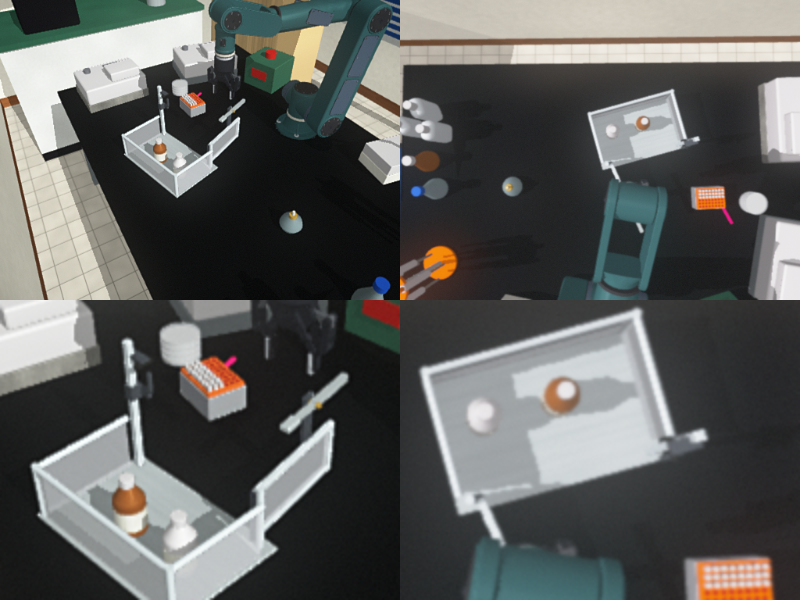

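The gate stands open about 81° and the bar is level. The loose things haven't moved and the arm is clear, so I hand in.

```bash
python3 -c "
from plant import *
print(close_job())"
```

```text
the job is handed in; nothing more can be done
None
```

The gate of the bottle guard is open to about 81°, the latch bar is back level, and I let go and handed the job in at about 21 s. I pinched the thumb pad from above and pressed it down along its arc until I felt the soft bump stop at about 22°. I then eased back to a light touch, swung the gate towards the robot, let the bar down to level and withdrew straight up.

**Last checks**
- **Gate:** the depth fit puts the top rail at 24° against 105° when shut, so it is about 81° open.
- **Latch bar:** the fit along the bar shows no slope, and its top is at about 200 mm, as at the start.
- **Loose things:** before and after top views show the bottles, the tip rack and the lamp unmoved.
- **Force:** it reads about zero with the gripper clear.

**Less certain**
- **Bump stop force:** the force signal was noisy, about ±1 N, and shifted with the tool's tilt. I judged the bump by the rise in the load at the pad, from about 4 to 9 N. That works out to roughly 4 N at the stop, with nothing measured near the 8 N limit.
- **Side load on the catch:** at about 16° of press I briefly drew the nose against the lip with about 4 N at the pad. I removed that before pressing on.

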